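Load the water analyser, latch its lid and start it

ROBOT

A 6-joint arm with a two-finger parallel gripper is mounted at the origin on the work surface. World frame = base frame: x ahead of the robot, y to its left, z up, the work surface at z = 0. Lengths are in m, angles in rad, forces in N, time in s.
With the tool pointing down it reaches from about 0.275 to 0.75 m from the base axis. Payload 10.2 kg.
Tool frame: the origin (TCP) lies midway between the tips of the shut fingers; the grasp point (between the pads) lies 19 mm behind it (env.hold_point_z is the distance from the TCP to the grasp point, in m); z points along the fingers, y is the line along which they close (so a half turn about z gives the same grasp; the last joint's range is limited). The gripper opens to 85 mm and grips with 20 to 120 N. Pads are 22 mm wide; open, the fingers measure 114 mm over their backs; the gripper's body (76 mm by 85 mm) begins 54 mm behind the grasp point. The pads swing forward as they close: fully open they stand 13 mm farther back than shut.
Start: joints at [1.047, 0.313, 1.498, -0, 1.331, -0.223], TCP at [0.156, 0.501, 0.231] pointing down, gripper open.
Joint ranges: [-2.94, 2.94], [-0.97, 2.17], [0.19, 2.56], [-1.23, 4.37], [0.02, 3.11], [-2.88, 2.88]. Speed limits (rad/s): [2.39, 2.39, 3.01, 3.14, 3.14, 3.14].

INTERFACE

Orientations are given as a unit quaternion [x, y, z, w].
In Python, from bench import env, kinematics, monitor, eyes, job gives the robot as it stands. The module is installed in compiled form; this text tells all that it offers. Calls block until the motion is done:
- env.reach(position, orientation): joint-space move of the TCP to a pose.
- env.movel(position, velocity=0.15, frame=None, guard=None): straight line of the TCP; frame=None keeps the orientation; velocity is the mean speed in m/s. With guard (N) it stops when the force on the tool has changed by that much, and returns True; else False.
- env.set_joints(angles): joint-space move.
- env.release() and env.close_gripper(effort=None): open the fingers fully, or close them until they stop; effort is the grip in N (None keeps the last).
- env.hold(seconds).
- kinematics.ik(position, orientation): joint angles nearest the present ones, or None.
- monitor.sense(): the state.
- eyes.grab_frame(name): name is "side" or "top"; returns a dict with "frame" (420x560x3 uint8, red, green, blue), "mtx" (3x3 intrinsics, pixels), "view" (4x4, takes a point from world to camera coordinates). Camera axes: x right, y down, z forward; pixel columns grow to the right and rows downward; lengths in m; the calibration is good to about 2 mm. A picture is of the moment at which its call begins. There is no depth.
A pose or a line that the arm cannot do raises env.MotionError and nothing moves.
- job.hand_in(): hands the job in; it is judged then, once.
The state is a dict: "clock": time; "joints": joint angles; "qvel": joint speeds; "joint_efforts": joint torques, N m; "position": TCP position; "ee_rot": TCP orientation; "contact_force": force on the tool from outside, world axes, zero at the start; "ft_torque": the same for the moment, N m; "finger_gap": opening from 0.0 (shut) to 1.0 (fully open); "gripper_force": force on a finger pad.
Only numpy, scipy, OpenCV 4.12 (cv2) and the standard library are available. Lean on these libraries where they do the work, as an engineer would, in place of code of your own. Each camera call takes 0.05 s, during which the arm holds its last target. There are 200 camera calls.

TASK

Take the spent red-capped jar off the analyser's narrow rail and stand it in the yellow tray, and stand every blue-capped sample jar (there are two to four) upright on the rail, each one squarely centred across it. When all are loaded, lower the analyser's lid and press it down past its catch until it is fully home, then press the green start button. Leave the amber jar and everything else on the bench where it is.

Things in the scene. Friction and masses are not known exactly. Their poses are not given: they have to be found in the camera images.
- analyser: light grey analyser, fixed; place and yaw vary. Origin on the bench under the centre of its open loading bay; x along bay and rail, y towards the housing with hinge and button, z up. Bay outside 270 (x) by 180 mm (y), inside 250 by 160, wall tops 72 mm up, floor 6 mm up. Housing adjoins at y = 92 to 222 mm, top 55 mm up.
- rail (a point): centre of the flat top of the dark steel rail in the bay, 26 mm above the bench, axes as the analyser's. The rail runs along x from -122 to 122 mm, 30 mm wide in y; beside it the floor is 20 mm lower and 65 mm wide to each long wall. Jars stand on it in a row along x, overhanging it by 8 mm each side, anywhere from x = -105 to 105 mm.
- lid (a joint): the lid's hinge angle: 0 fully shut, 1.57 straight up, stop at 1.9; starts about 1.7. Stiff hinge: the lid stays where it is left (0.4 N m friction). Flat pale panel, clear window, 270 mm long (analyser x), 190 mm from hinge to free edge, 8 mm thick. Near 0.065 rad a sprung catch stops it (10 to 15 N down at the free edge to pass); below 0.025 the catch pulls it to 0 and holds it.
- lid_hinge (a point): point on the hinge axis at mid length (analyser x = 0, y = 90 mm, z = 72.5 mm), level with the lid's underside. Its frame turns with the lid: x along the axis, -y from hinge to free edge, z out of the lid's outer (upper) face; with the lid shut it is aligned with the analyser's frame.
- lid_press (a point): middle of the blue patch on the lid's outer face, 170 mm from the hinge axis and 20 mm from the free edge: the place to push. A blue catch tongue reaches 25 mm below the underside at the middle of the free edge. Same axes as lid_hinge; with the lid shut it is 80.5 mm above the bench.
- start (a joint): travel of the green start button: 0 up, about 0.006 m fully down, which takes 5 N; it springs back.
- start_top (a point): middle of the top face of the round green start button (28 mm across) on the analyser's housing; it is pressed straight down.
- sample0: white sample jar with blue screw cap, 46 mm in diameter and 36 mm tall (a plain upright cylinder to grasp), about 90 g; origin at the centre of its underside, z up along its axis. It stands on the bench, or is absent in some runs.
- sample1: white sample jar with blue screw cap, 46 mm in diameter and 36 mm tall (a plain upright cylinder to grasp), about 90 g; origin at the centre of its underside, z up along its axis. It stands on the bench, or is absent in some runs.
- sample2: white sample jar with blue screw cap, 46 mm in diameter and 36 mm tall (a plain upright cylinder to grasp), about 90 g; origin at the centre of its underside, z up along its axis. It stands on the bench, or is absent in some runs.
- sample3: white sample jar with blue screw cap, 46 mm in diameter and 36 mm tall (a plain upright cylinder to grasp), about 90 g; origin at the centre of its underside, z up along its axis. It stands on the bench, or is absent in some runs.
- spent: white jar with a red screw cap, 46 mm in diameter and 36 mm tall (a plain upright cylinder to grasp), about 90 g; origin at the centre of its underside, z up along its axis. It starts on the analyser's rail.
- tray: yellow tray, loose, 116 mm square and 16 mm tall with 4 mm walls and floor; origin at the centre of its underside, z up.
- amber_jar: amber jar with a white cap, same size as the sample jars, standing among them; not part of the job. Origin at the centre of its underside.
- big_bottle: large clear bottle with blue cap, 90 mm across, 200 mm tall; not part of the job
- amber_bottle: amber bottle with black cap, 76 mm across, 160 mm tall; not part of the job
- beaker: glass beaker, 72 mm across, 85 mm tall; not part of the job
- dish: white ceramic dish, 110 mm across, 30 mm tall; not part of the job
- spatula: spatula lying on the bench, 170 mm long; not part of the job
- wipes: cardboard box, 70 x 100 x 50 mm; not part of the job

How it is judged:
On the way, in this order (a step that is already met when the one before it is completed fails the run):
1. the spent jar stands in the tray and all sample jars stand on the rail, released, with the lid still open (y of sample0 in the frame of analyser between -0.013 and 0.013 m and x of sample0 in the frame of analyser between -0.11 and 0.11 m and z of sample0 in the frame of analyser between 0.022 and 0.031 m and angle between each of sample0, sample1, sample2, sample3, spent's own z axis and vertical below 0.12 rad and y of sample1 in the frame of analyser between -0.013 and 0.013 m and x of sample1 in the frame of analyser between -0.11 and 0.11 m and z of sample1 in the frame of analyser between 0.022 and 0.031 m and y of sample2 in the frame of analyser between -0.013 and 0.013 m and x of sample2 in the frame of analyser between -0.11 and 0.11 m and z of sample2 in the frame of analyser between 0.022 and 0.031 m and y of sample3 in the frame of analyser between -0.013 and 0.013 m and x of sample3 in the frame of analyser between -0.11 and 0.11 m and z of sample3 in the frame of analyser between 0.022 and 0.031 m and horizontal distance between spent and tray below 0.05 m and z of spent in the frame of tray below 0.012 m and linear speed of each of sample0, sample1, sample2, sample3, spent below 0.02 m/s and contact force between the fingers and sample0 below 0.2 N and contact force between the fingers and sample1 below 0.2 N and contact force between the fingers and sample2 below 0.2 N and contact force between the fingers and sample3 below 0.2 N and contact force between the fingers and spent below 0.2 N and value of joint lid above 0.6 rad), for 0.2 s.
2. the lid is lowered and pressed past its catch, fully shut (value of joint lid below 0.015 rad), for 0.2 s.
3. the start button is pressed down (value of joint start above 0.004 m and value of joint lid below 0.015 rad), for 0.1 s.
At the end, for the whole second after the job is handed in: Sample jars upright on the rail, within 13 mm of its middle line and 110 mm of the bay's centre; spent jar upright on the tray's floor, within 50 mm of its centre; lid shut past its catch (below 0.015 rad); start button pressed after that and released; all at rest (y of sample0 in the frame of analyser between -0.013 and 0.013 m and x of sample0 in the frame of analyser between -0.11 and 0.11 m and z of sample0 in the frame of analyser between 0.022 and 0.031 m and angle between each of sample0, sample1, sample2, sample3, spent's own z axis and vertical below 0.12 rad and y of sample1 in the frame of analyser between -0.013 and 0.013 m and x of sample1 in the frame of analyser between -0.11 and 0.11 m and z of sample1 in the frame of analyser between 0.022 and 0.031 m and y of sample2 in the frame of analyser between -0.013 and 0.013 m and x of sample2 in the frame of analyser between -0.11 and 0.11 m and z of sample2 in the frame of analyser between 0.022 and 0.031 m and y of sample3 in the frame of analyser between -0.013 and 0.013 m and x of sample3 in the frame of analyser between -0.11 and 0.11 m and z of sample3 in the frame of analyser between 0.022 and 0.031 m and horizontal distance between spent and tray below 0.05 m and z of spent in the frame of tray below 0.012 m and linear speed of each of sample0, sample1, sample2, sample3, spent below 0.02 m/s and value of joint lid below 0.015 rad and value of joint start below 0.002 m); the robot touches nothing.
It fails at once if the amber jar is moved more than 40 mm or tipped over (distance of amber_jar from where it was at the start of the episode above 0.04 m or angle between amber_jar's own z axis and vertical above 0.5 rad).
It fails at once if another bystander is moved more than 40 mm or tipped over (distance of any of big_bottle, amber_bottle, beaker, dish, spatula, wipes from where it was at the start of the episode above 0.04 m or angle between any of big_bottle, amber_bottle, beaker, dish, wipes's own z axis and vertical above 0.5 rad).
Of sample0, sample1, sample2, sample3 only 2 to 4 are there at a start; the rules pass over those that are not, and their reading is None.
At some moment in a run one of tray may be knocked a few centimetres aside while the robot is not near it.
Once in a run the grip may slacken for a moment while it holds something.
It also fails if it takes over 210 s, if anything falls off the work surface, if the arm or the gripper's body presses on something with over 40 N, if the wrist force passes 120 N, or if a joint passes its speed limit or range.

## Working session

There is one attempt and no reset: what is moved stays moved. The work goes in short steps, each a Python script; the robot and the scene stay as the last script left them, time stands still between calls to the robot, and variables do not carry over. Pictures are saved under pics/ and viewed, at most 14 in all, crops included, and the job is handed in when it is done.

```bash
mkdir -p pics; python3 - <<'E'
from bench import env, kinematics, monitor, eyes, job
import cv2, numpy as np
for n in ("side","top"):
    f=eyes.grab_frame(n)
    cv2.imwrite(f"pics/{n}0.png",cv2.cvtColor(f["frame"],cv2.COLOR_RGB2BGR))
    print(n,f["mtx"].round(2).tolist(),f["view"].round(4).tolist())
s=monitor.sense(); print(s["clock"],s["position"],s["ee_rot"],env.hold_point_z)
E
```

```text
side [[382.16, 0.0, 280.02], [0.0, 382.16, 208.07], [0.0, 0.0, 1.0]] [[0.9678, -0.2508, -0.0219, -0.5711], [-0.1745, -0.6055, -0.7765, 0.0756], [0.1815, 0.7553, -0.6298, 1.0719], [0.0, 0.0, 0.0, 1.0]]
top [[525.35, 0.0, 274.07], [0.0, 525.35, 216.89], [0.0, 0.0, 1.0]] [[-0.0271, -0.9996, -0.0058, -0.1439], [-0.9919, 0.0276, -0.1238, 0.5479], [0.1239, 0.0024, -0.9923, 1.2622], [0.0, 0.0, 0.0, 1.0]]
0.1 [0.15545903 0.50122425 0.23080838] [ 1.49827046e-01  9.88712063e-01 -5.22010227e-04 -1.98590682e-04] 0.0187
```

View pics/side0.png

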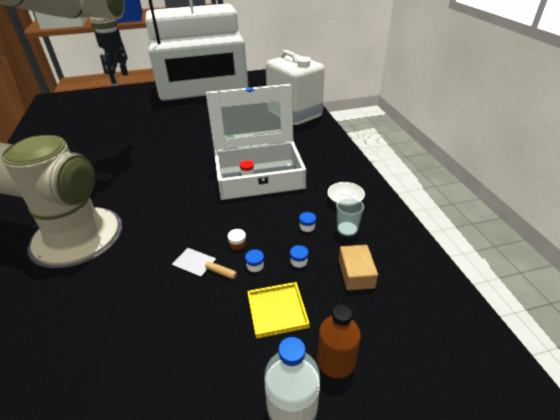

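View pics/top0.png

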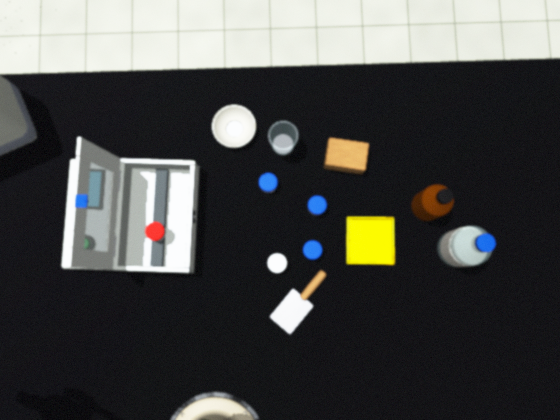

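The side view shows three blue caps at about (255,258), (299,255) and (307,220). The red cap on the rail is at (247,166), the tray at (278,309) and the amber jar at (237,239). The top view shows the blue caps at (268,183), (317,205) and (313,250), with red at (155,231). The rail is the dark strip near column 160, the tray is at (371,240), and the button shows green through the window at (88,243).

```bash
cat > h.py <<'E'
from bench import env, kinematics, monitor, eyes, job
import cv2, numpy as np
from scipy.spatial.transform import Rotation as R
def grab(n):
    f=eyes.grab_frame(n); f["hsv"]=cv2.cvtColor(f["frame"],cv2.COLOR_RGB2HSV); return f
COL=dict(blue=((105,150,70),(125,255,255)),red=((0,170,90),(5,255,255)),yellow=((25,150,100),(35,255,255)),green=((45,70,40),(85,255,255)))
def blobs(f,c,amin=15,roi=None):
    m=cv2.inRange(f["hsv"],*COL[c])
    if roi:
        k=np.zeros_like(m); k[roi[1]:roi[3],roi[0]:roi[2]]=255; m&=k
    n,_,st,ce=cv2.connectedComponentsWithStats(m)
    return [(ce[i].round(1).tolist(),int(st[i,4])) for i in range(1,n) if st[i,4]>=amin]
def ray(f,p):
    V=f["view"];o=-V[:3,:3].T@V[:3,3]
    d=V[:3,:3].T@np.linalg.solve(f["mtx"],[p[0],p[1],1]);return o,d/np.linalg.norm(d)
def onz(f,p,z):
    o,d=ray(f,p);return o+d*(z-o[2])/d[2]
def proj(f,X):
    c=f["view"][:3,:3]@np.asarray(X)+f["view"][:3,3];q=f["mtx"]@c;return q[:2]/q[2]
def tri(f,p,g,q):
    A=[];b=[]
    for h,x in((f,p),(g,q)):
        o,d=ray(h,x);P=np.eye(3)-np.outer(d,d);A.append(P);b.append(P@o)
    X=np.linalg.lstsq(np.vstack(A),np.hstack(b),rcond=None)[0]
    o,d=ray(f,p);e=np.linalg.norm(np.cross(X-o,d));return X,e
def down(yaw):  # tool z down, tool y axis along world direction yaw
    y=np.array([np.cos(yaw),np.sin(yaw),0]);z=np.array([0,0,-1.]);x=np.cross(y,z)
    return R.from_matrix(np.c_[x,y,z]).as_quat()
E
python3 - <<'E'
from h import *
t,s=grab("top"),grab("side")
for c in COL:
    bt,bs=blobs(t,c),blobs(s,c); print(c,bt,bs)
    for p,_ in bt:
        for q,_ in bs:
            X,e=tri(t,p,s,q)
            if e<.006: print("  ",p,q,X.round(4),round(e,4))
big=cv2.resize(t["frame"][125:285,50:210],None,fx=3.7,fy=3.7,interpolation=cv2.INTER_CUBIC)
cv2.imwrite("pics/tcrop.png",big[:,:,::-1])
big=cv2.resize(s["frame"][75:205,195:320],None,fx=4.5,fy=4.5,interpolation=cv2.INTER_CUBIC)
cv2.imwrite("pics/scrop.png",big[:,:,::-1])
E
```

```text
blue [([267.6, 181.5], 330), ([81.5, 200.7], 139), ([316.8, 204.4], 338), ([486.0, 242.4], 313), ([312.1, 249.4], 351)] [([131.2, 11.0], 368), ([249.2, 89.4], 17), ([307.2, 217.7], 203), ([298.6, 252.2], 257), ([253.9, 256.6], 258), ([291.5, 350.0], 640)]
   [267.6, 181.5] [307.2, 217.7] [ 0.6318 -0.1451  0.0346] 0.001
   [81.5, 200.7] [249.2, 89.4] [0.5584 0.2317 0.2641] 0.0008
   [316.8, 204.4] [298.6, 252.2] [ 0.5709 -0.2652  0.0343] 0.0009
   [486.0, 242.4] [249.2, 89.4] [ 0.4379 -0.4715  0.5461] 0.0046
   [486.0, 242.4] [291.5, 350.0] [ 0.455  -0.6095  0.1984] 0.0008
   [312.1, 249.4] [253.9, 256.6] [ 0.4602 -0.2497  0.0343] 0.0008
red [([155.0, 231.0], 247)] [([246.2, 164.9], 104)]
   [155.0, 231.0] [246.2, 164.9] [0.5135 0.129  0.0597] 0.0007
yellow [([370.0, 240.0], 2396)] [([276.9, 308.6], 2351)]
   [370.0, 240.0] [276.9, 308.6] [ 0.4812 -0.3966  0.0095] 0.0008
green [([86.2, 243.1], 27)] []
```

View pics/tcrop.png

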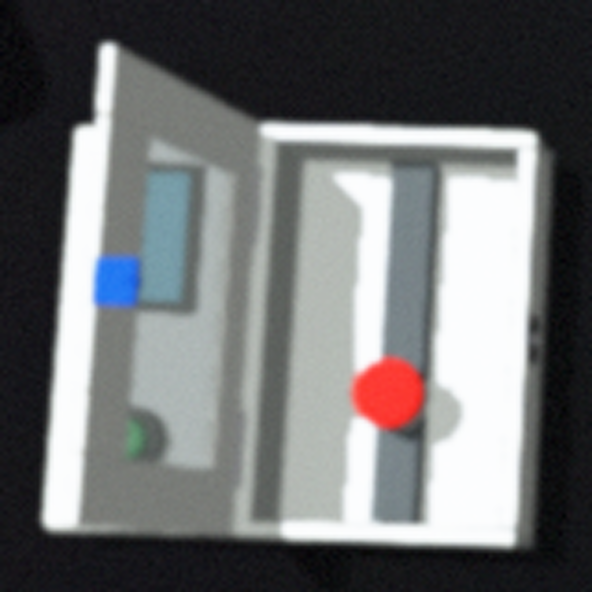

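View pics/scrop.png

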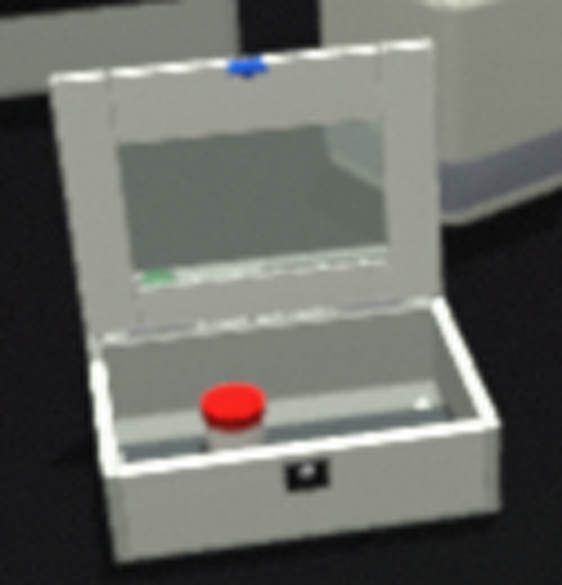

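The top crop shows the rail strip with corners at crop (392,162), (437,165), (375,520) and (422,522). The outer corners of the front wall top are at (540,132) and (517,545). In the side crop those corners are at (497,425) and (112,470). The red cap stands on the rail, and the lid is open past vertical with its blue tongue at the top edge.

```bash
python3 - <<'E'
from h import *
t,s=grab("top"),grab("side")
T=lambda x,y:(50+(x+.5)/3.7-.5,125+(y+.5)/3.7-.5); S=lambda x,y:(195+(x+.5)/4.5-.5,75+(y+.5)/4.5-.5)
for a,b in (((540,132),(497,425)),((517,545),(112,470))):
    X,e=tri(t,T(*a),s,S(*b)); print("corner",X.round(4),round(e,4),onz(t,T(*a),.072).round(4))
for p in ((392,162),(437,165),(375,520),(422,522)): print("rail",onz(t,T(*p),.026).round(4))
# rail strip by colour: per-row edges of the dark bluish strip
g=t["frame"].astype(int); pts=[]
for r in list(range(172,218))+list(range(246,262)):
    row=g[r,144:176].mean(1); m=np.where(row<150)[0]
    k=np.argmax(-np.diff(row)); 
    # subpixel: half level crossings about strip
    lo=np.median(row[m]); thr=(lo+205)/2
    i=m[0];j=m[-1]
    L=144+i-1+(row[i-1]-thr)/(row[i-1]-row[i]) if i>0 else np.nan
    Rr=144+j+(thr-row[j])/(row[j+1]-row[j]) if j<31 else np.nan
    pts.append((r,L,Rr,lo))
pts=np.array(pts); print(pts[::8].round(1))
gt=blobs(t,"green",10)[0][0]; 
X,e=tri(t,T(138,437),s,S(158,276)); print("green",X,e,onz(t,T(145,435),.06))
C=-t["view"][:3,:3].T@t["view"][:3,3];print("cam",C)
E
```

```text
corner [0.6796 0.0271 0.0775] 0.0017 [0.6827 0.0277 0.072 ]
corner [0.4157 0.0433 0.0802] 0.0025 [0.4135 0.0447 0.072 ]
rail [0.6758 0.1355 0.026 ]
rail [0.6728 0.1049 0.026 ]
rail [0.4337 0.1466 0.026 ]
rail [0.4315 0.1153 0.026 ]
[[172.  155.3 169.7 129.8]
 [180.  155.6 169.  129.7]
 [188.  155.3 168.5 130. ]
 [196.  154.6 168.1 127. ]
 [204.  154.3 167.4 130.7]
 [212.  153.5 167.2 129.7]
 [248.  151.  165.2 130.7]
 [256.  151.1 164.4 128.7]]
green [0.48700049 0.28273826 0.08811233] 0.000958100730638103 [0.49153042 0.28831537 0.06      ]
cam [ 0.38317784 -0.1620738   1.3194429 ]
```

```bash
python3 - <<'E'
from h import *
t=grab("top"); g=cv2.cvtColor(t["frame"],cv2.COLOR_RGB2GRAY).astype(float)
def edge(rows,x0f,sgn,z,hw=5):
    P=[]
    for r in rows:
        x0=x0f(r);xs=np.arange(int(x0-hw),int(x0+hw)+1);d=sgn*np.gradient(cv2.GaussianBlur(g,(1,5),0)[r,xs]);d[d<0.3*d.max()]=0
        P.append(onz(t,((xs*d).sum()/d.sum(),r),z))
    P=np.array(P);c=np.polyfit(P[:,0],P[:,1],1);res=P[:,1]-np.polyval(c,P[:,0]);k=abs(res)<2*res.std();c=np.polyfit(P[k,0],P[k,1],1)
    return c,res[k].std()
rows=list(range(174,216))+list(range(247,262))
f=lambda x1,y1,x2,y2:(lambda r:x1+(x2-x1)*(r-y1)/(y2-y1))
for nm,fn,sg,z,rw in (("railL",f(155.5,172,151,256),-1,.026,rows),("railR",f(169.5,172,164.5,256),1,.026,rows),
   ("frontOut",f(195.7,160.4,189.5,272),-1,.072,range(165,268)),("frontIn",f(189.7,166,184,266),1,.072,range(178,262))):
    c,s=edge(rw,fn,sg,z,4); print(nm,"yaw",round(np.arctan(c[0]),4),"y@x=.553",round(np.polyval(c,.553),4),round(s,4))
# ends of rail & outer wall ends along columns
for nm,cols,r0,sg,z in (("railFar",range(157,167),169,-1,.026),("railNear",range(153,162),266,1,.026),("wallFar",range(130,185),160,1,.072),("wallNear",range(135,185),271,-1,.072)):
    P=[]
    for c in cols:
        ys=np.arange(r0-5,r0+6);d=sg*np.gradient(g[ys,c]);d[d<.3*d.max()]=0;P.append(onz(t,(c,(ys*d).sum()/d.sum()),z))
    P=np.array(P);print(nm,np.median(P,0).round(4), "slope",np.polyfit(P[:,1],P[:,0],1)[0].round(3))
E
```

```text
railL yaw -0.0586 y@x=.553 0.1417 0.0002
railR yaw -0.0603 y@x=.553 0.1069 0.0002
frontOut yaw -0.0624 y@x=.553 0.0353 0.001
 ** On entry to DLASCL parameter number  4 had an illegal value
 ** On entry to DLASCL parameter number  4 had an illegal value
 ** On entry to DLASCL parameter number  4 had an illegal value
 ** On entry to DLASCL parameter number  4 had an illegal value
 ** On entry to DLASCL parameter number  5 had an illegal value
 ** On entry to DLASCL parameter number  4 had an illegal value<stdin>:7: RuntimeWarning: invalid value encountered in scalar divide
Traceback (most recent call last):
numpy.linalg.LinAlgError: SVD did not converge in Linear Least Squares
```

```bash
cat >> h.py <<'E'
AC=np.array([.5535,.1262]);AY=-.060
def ana(x,y,z=0):
    c,s=np.cos(AY),np.sin(AY);return np.array([AC[0]+c*x-s*y,AC[1]+s*x+c*y,z])
ANX=lambda p:np.array([[np.cos(AY),np.sin(AY)],[-np.sin(AY),np.cos(AY)]])@(np.asarray(p)[:2]-AC)
def q_of(p,yaw):
    """the half-turn whose ik exists and keeps joint 6 mid-range"""
    b=None
    for k in (0,np.pi):
        j=kinematics.ik(list(p),list(down(yaw+k)))
        if j is not None and (b is None or abs(j[5])<b[0]): b=(abs(j[5]),down(yaw+k))
    return list(b[1])
def st(tag):
    s=monitor.sense();print(tag,"t%.1f"%s["clock"],np.round(s["position"],4),"gap %.3f"%s["finger_gap"],"gf %.1f"%s["gripper_force"],"F",np.round(s["contact_force"],1));return s
ZT=.22
def pick(xy,base,yaw,zt=ZT):
    q=q_of((*xy,base+.1),yaw); env.release()
    env.reach([*xy,zt],q); env.movel([*xy,base+.05],.2); 
    h=env.movel([*xy,base+.005],.06,guard=15)
    env.close_gripper(50); st("grip hit=%s"%h)
    env.movel([*xy,zt],.15); return st("lifted")
def place(xy,base,yaw,zt=ZT,pre=None):
    q=q_of((*xy,base+.1),yaw)
    env.reach([*xy,zt],q); st("carried"); env.movel([*xy,base+.03],.15)
    h=env.movel([*xy,base+.004],.03,guard=4); st("down hit=%s"%h)
    env.release(); env.hold(.3); env.movel([*xy,base+.06],.1); env.movel([*xy,zt],.25); st("placed")
E
python3 - <<'E'
from h import *
t=grab("top")
print("amber",onz(t,(277,263),.036).round(3),"beaker",onz(t,(283,136),.085).round(3),"dish",onz(t,(234,127),.03).round(3),"spat tip",onz(t,(324,272),.01).round(3),"wipes",onz(t,(347,155),.05).round(3),"ambbot",onz(t,(445,196),.16).round(3))
m=cv2.inRange(t["hsv"],*COL["yellow"]);print("tray",cv2.minAreaRect(cv2.findNonZero(m)))
print([blobs(t,"blue"),blobs(t,"red")])
p=[.1555,.5012,.42]; env.movel(p,.2)
xy=ana(*ANX((.5135,.1286)))[:2]
q=q_of((*xy,.1),AY+np.pi/2); env.reach([*xy,.42],q); st("over spent")
s=pick(xy,.026,AY+np.pi/2,.24)
f=grab("top");print(blobs(f,"yellow"))
E
```

```text
amber [ 0.43  -0.163  0.036] beaker [ 0.733 -0.186  0.085] dish [ 0.776 -0.064  0.03 ] spat tip [ 0.406 -0.279  0.01 ] wipes [ 0.691 -0.343  0.05 ] ambbot [ 0.564 -0.542  0.16 ]
tray ((370.5, 240.0), (48.0, 49.0), 90.0)
[[([267.6, 181.5], 330), ([81.4, 200.6], 138), ([316.8, 204.3], 337), ([486.0, 242.5], 315), ([312.1, 249.4], 351)], [([154.9, 231.0], 246)]]
over spent t3.4 [0.5133 0.1293 0.4201] gap 0.998 gf 0.0 F [ 0.5  0.4 -1. ]
grip hit=False t6.7 [0.5138 0.1286 0.0315] gap 0.523 gf 51.0 F [-2.2  0.7  6. ]
lifted t8.2 [0.5132 0.1286 0.2392] gap 0.527 gf 51.0 F [-0.4  0.4 -0.3]
[([376.0, 230.9], 2382)]
```

```bash
python3 - <<'E'
from h import *
t,s=grab("top"),grab("side")
X,e=tri(t,blobs(t,"yellow",200)[0][0],s,blobs(s,"yellow",200)[0][0]);print(X,e,onz(t,blobs(t,"yellow",200)[0][0],.009),blobs(s,"yellow",200))
m=cv2.inRange(t["hsv"],*COL["yellow"]);print(cv2.minAreaRect(cv2.findNonZero(m)))
xy=onz(t,blobs(t,"yellow",200)[0][0],.009)[:2]
place(xy,.004,AY+np.pi/2,.22)
env.reach([.40,-.10,.3],list(monitor.sense()["ee_rot"]))
t,s=grab("top"),grab("side")
for c in("yellow","red"):
    a,b=blobs(t,c),blobs(s,c);print(c,a,b,tri(t,a[0][0],s,b[0][0]))
print(blobs(t,"blue"))
E
```

```text
[ 0.50375425 -0.41252142  0.01061464] 0.0005191089815739802 [ 0.50442205 -0.41289534  0.009     ] [([288.7, 311.8], 2404)]
((376.0, 231.0), (48.0, 48.0), 90.0)
carried t10.3 [ 0.5048 -0.4122  0.2201] gap 0.523 gf 51.0 F [-0.1  0.5 -1.6]
down hit=True t12.5 [ 0.5042 -0.4127  0.0096] gap 0.524 gf 51.4 F [0.2 0.  4.1]
placed t14.7 [ 0.504  -0.4125  0.2179] gap 1.001 gf 0.0 F [-0.3 -0.5 -1. ]
yellow [([375.8, 230.9], 2076)] [([288.9, 312.5], 1907)] (array([ 0.50410067, -0.41254569,  0.00792908]), np.float64(0.0004349200564753699))
red [([377.6, 230.8], 202)] [([287.9, 305.3], 287)] (array([ 0.50200209, -0.41204007,  0.0338562 ]), np.float64(0.00025827757973526956))
[([267.6, 181.5], 329), ([81.4, 200.6], 138), ([316.8, 204.3], 337), ([486.0, 242.4], 314), ([312.1, 249.4], 351)]
```

```bash
python3 - <<'E'
from h import *
f,t=grab("side"),grab("top")
a=cv2.resize(f["frame"][200:350,180:380],None,fx=3,fy=3);b=cv2.resize(t["frame"][150:300,240:420],None,fx=3,fy=3)
cv2.imwrite("pics/c1.png",np.hstack([cv2.resize(a,(400,300)),cv2.resize(b,(360,300))])[:,:,::-1])
E
```

```text
(no output)
```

View pics/c1.png

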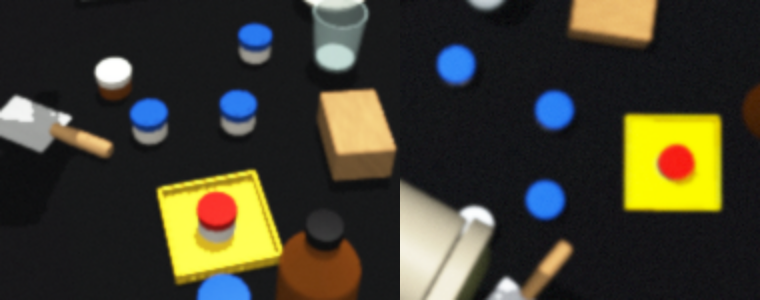

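The spent jar stands upright in the tray, and the amber jar and the three samples are where they were.

```bash
python3 - <<'E'
from h import *
for xy,x in (((.6318,-.1455),.065),((.5709,-.2655),0.),((.4602,-.25),-.065)):
    s=pick(xy,0,1.3)
    if s["finger_gap"]<.4: print("MISSED");break
    p=ana(x,0)[:2]
    place(p,.026,AY+np.pi/2)
env.reach([.40,-.10,.3],list(monitor.sense()["ee_rot"]))
t,s=grab("top"),grab("side"); bt,bs=blobs(t,"blue"),blobs(s,"blue")
for p,_ in bt:
    for q,_ in bs:
        X,e=tri(t,p,s,q)
        if e<.006: print(p,q,X.round(4),round(e,4),ANX(X).round(4))
print([ (b,ANX(onz(t,b[0],.0605)).round(4)) for b in bt])
a=cv2.resize(s["frame"][75:350,180:380],(436,600));b=cv2.resize(t["frame"][100:300,50:230],(360,400));c=np.zeros((600,360,3),np.uint8);c[:400]=b
cv2.imwrite("pics/c2.png",np.hstack([a,c])[:,:,::-1])
E
```

```text
grip hit=False t19.8 [ 0.6321 -0.1456  0.0055] gap 0.525 gf 51.1 F [ 0.3 -0.7  2.9]
lifted t21.3 [ 0.6315 -0.1454  0.2191] gap 0.524 gf 51.1 F [-0.4  0.2 -0.8]
carried t23.8 [0.6184 0.1221 0.2199] gap 0.525 gf 51.0 F [ 0.2 -0.2 -1.1]
down hit=True t25.8 [0.6181 0.1223 0.0315] gap 0.525 gf 51.5 F [-1.5 -0.8  5.6]
placed t28.0 [0.6178 0.1223 0.218 ] gap 0.999 gf 0.0 F [ 1.1 -0.4 -0.6]
grip hit=False t32.9 [ 0.5712 -0.2657  0.0055] gap 0.524 gf 51.0 F [-0.8 -0.1  4.5]
lifted t34.5 [ 0.5706 -0.2653  0.2191] gap 0.525 gf 51.0 F [ 0.7  0.1 -0.9]
carried t36.8 [0.5536 0.1259 0.2199] gap 0.524 gf 51.0 F [-0.2  0.1 -0.3]
down hit=True t38.8 [0.5532 0.1262 0.0315] gap 0.521 gf 51.5 F [-1.4  0.4  3.8]
placed t41.0 [0.5528 0.1262 0.2181] gap 0.996 gf 0.0 F [-0.4  0.  -0.9]
grip hit=False t45.8 [ 0.4604 -0.2502  0.0055] gap 0.525 gf 51.0 F [-1.6 -0.1  6.1]
lifted t47.4 [ 0.46   -0.2498  0.2193] gap 0.521 gf 51.0 F [-0.7  0.5 -1.3]
carried t49.6 [0.4887 0.1298 0.2199] gap 0.526 gf 51.0 F [-0.3 -0.2 -1.1]
down hit=True t51.6 [0.4884 0.1301 0.0315] gap 0.522 gf 51.6 F [-1.  -0.8  5.2]
placed t53.8 [
[... 167 characters left out ...]
5585 0.2321 0.2636] 0.0009 [-0.0013  0.106 ]
[157.3, 215.3] [258.1, 163.7] [0.5514 0.1232 0.061 ] 0.0007 [-0.0019 -0.0031]
[155.6, 241.9] [238.0, 166.3] [0.4869 0.1274 0.0603] 0.0009 [-0.0665 -0.0028]
[485.9, 242.4] [249.2, 89.5] [ 0.4379 -0.4715  0.546 ] 0.0046 [-0.0796 -0.6035]
[485.9, 242.4] [258.1, 163.7] [ 0.4401 -0.504   0.4629] 0.0014 [-0.0754 -0.6359]
[485.9, 242.4] [291.6, 350.4] [ 0.4551 -0.6096  0.1975] 0.0007 [-0.0541 -0.7404]
[(([159.0, 188.8], 247), array([ 0.0639, -0.0032])), (([81.4, 200.6], 138), array([0.0289, 0.1837])), (([157.3, 215.3], 254), array([-0.0012, -0.003 ])), (([155.6, 241.9], 265), array([-0.0657, -0.0028])), (([485.9, 242.4], 314), array([-0.0412, -0.7945]))]
```

View pics/c2.png

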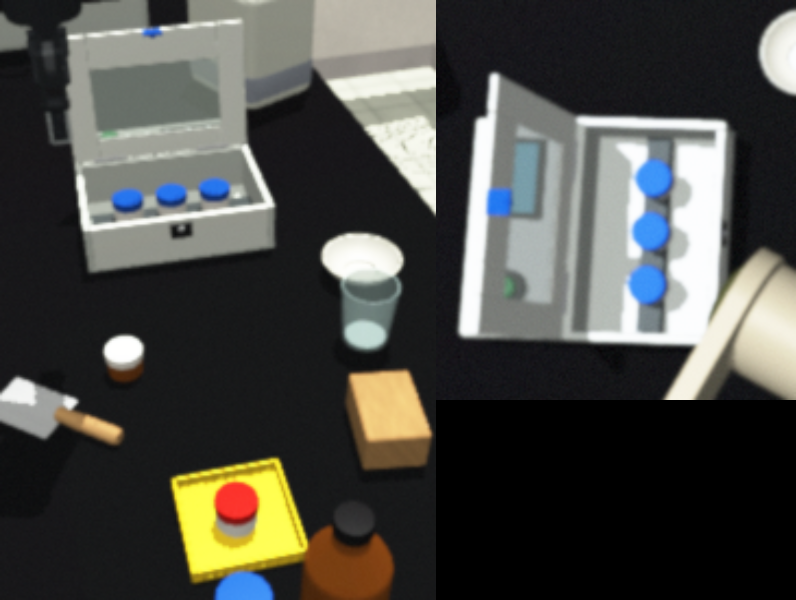

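All three sample jars stand upright in a row on the rail, about 3 mm or less off its middle line. Next is the lid.

```bash
cat >> h.py <<'E'
def lidp(th,r,d,x=0.):
    return ana(x,.090-r*np.cos(th)+d*np.sin(th),.0725+r*np.sin(th)+d*np.cos(th))
E
python3 - <<'E'
from h import *
p0=lidp(1.717,.165,.045); q=q_of(p0,AY)
ths=np.arange(1.70,.10,-.1)
arc=[lidp(t,.166,.008+.011*np.sin(t)) for t in ths]
print([kinematics.ik(list(p),q) is not None for p in arc],p0, kinematics.ik([p0[0],p0[1],.42],q))
env.close_gripper(30)
p=monitor.sense()["position"]; env.movel([p[0],p[1],.42],.2)
env.reach([p0[0],p0[1],.42],q); st("above")
env.movel(list(p0),.12,guard=6); st("behind")
for i,(t,p) in enumerate(zip(ths,arc)):
    env.movel(list(p),.08)
    s=monitor.sense(); print(round(t,2),np.round(s["contact_force"],1))
    if np.linalg.norm(s["contact_force"])>25: print("STOP");break
f=grab("side");g=grab("top")
cv2.imwrite("pics/lid.png",np.hstack([cv2.resize(f["frame"][60:260,150:370],(400,364)),cv2.resize(g["frame"][100:300,30:250],(400,364))])[:,:,::-1])
st("end")
E
```

```text
[True, True, True, True, True, True, True, True, True, True, True, True, True, True, True, True] [0.56300775 0.28447234 0.22918391] [ 2.82425339e-01  5.62311159e-01  6.50686651e-01 -4.44089210e-16
  1.92859484e+00  3.42425339e-01]
above t58.4 [0.5632 0.284  0.42  ] gap -0.001 gf 0.0 F [-0.2 -0.1  0.6]
behind t60.2 [0.5632 0.2845 0.2298] gap 0.002 gf 0.0 F [ 0.  -0.3  0.5]
1.7 [-0.5 -0.4  0.4]
1.6 [0.1 1.1 0.2]
1.5 [ 0.6 -0.3  0.1]
1.4 [-0.5 -0.5 -0.8]
1.3 [0.1 0.3 0.5]
1.2 [-0.4  0.3  0.3]
1.1 [0.2 0.4 0.4]
1.0 [-0.4  0.3  0.3]
0.9 [0.9 0.8 1.2]
0.8 [-0.1  0.1  0.7]
0.7 [-0.3 -0.6  0.3]
0.6 [ 0.5 -0.6  0.5]
0.5 [-0.2  0.6  0.4]
0.4 [-0.2  0.4  0.9]
0.3 [ 1.  -0.9 -0.3]
0.2 [ 0.4 -0.1 -0.7]
end t66.3 [0.5494 0.0557 0.1158] gap -0.003 gf 0.0 F [ 0.3 -0.3 -0.6]
```

View pics/lid.png

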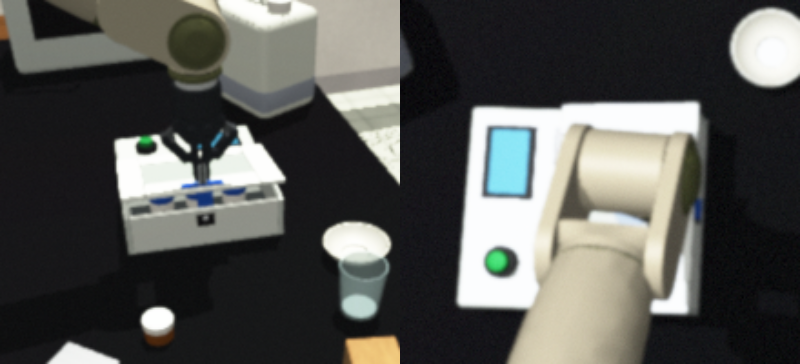

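The fingers rest on the lid near its free edge, with the lid about 0.2 rad open and the tongue above the front wall. Next I press it home.

```bash
python3 - <<'E'
from h import *
for t in (.12,.08):
    env.movel(list(lidp(t,.17,.009)),.05); st(t)
p=lidp(0,.17,.0045)
h=env.movel(list(p),.02,guard=33); st("press %s"%h); env.hold(.3); st("held")
env.movel([p[0],p[1],.16],.1); env.movel([p[0],p[1],.3],.2)
env.reach([.40,-.10,.3],list(monitor.sense()["ee_rot"])); st("away")
t,s=grab("top"),grab("side")
g,k=blobs(t,"green"),blobs(s,"green",5);print(g,k)
for a,_ in g:
    for b,_ in k:
        X,e=tri(t,a,s,b)
        if e<.01: print(X,e,ANX(X))
cv2.imwrite("pics/shut.png",np.hstack([cv2.resize(s["frame"][100:220,190:322],(400,364)),cv2.resize(t["frame"][140:290,50:215],(400,364))])[:,:,::-1])
E
```

```text
0.12 t66.7 [0.5487 0.0485 0.1015] gap -0.000 gf 0.0 F [0.7 0.5 1.3]
0.08 t67.0 [0.5486 0.0476 0.0947] gap 0.002 gf 0.0 F [-0.   0.1 -0.5]
press True t67.8 [0.5489 0.0464 0.0803] gap -0.003 gf 4.1 F [-4.3  0.5  7.2]
held t68.1 [0.5489 0.0464 0.0803] gap -0.002 gf 3.9 F [-3.4 -1.3  8.6]
away t70.8 [ 0.4006 -0.0997  0.2998] gap 0.002 gf 0.0 F [ 1.   0.8 -0.5]
[([83.3, 243.2], 144)] [([229.7, 137.3], 50)]
[0.48740396 0.29573057 0.0759971 ] 0.0007365744876268069 [-0.07614283  0.16526212]
```

View pics/shut.png

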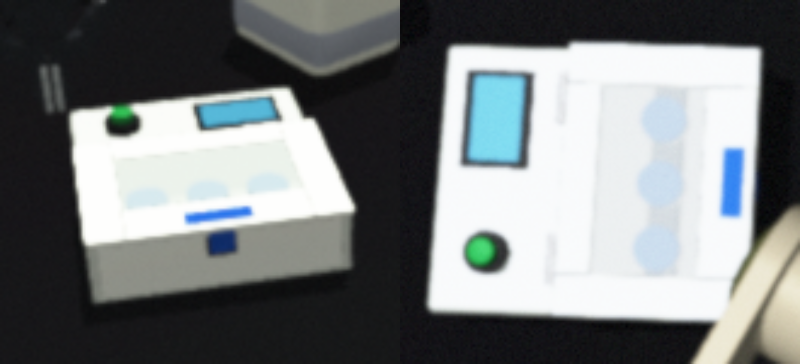

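The lid is shut: the tongue is in its catch slot and the press reached z = 80.3 mm. The green button is clear at top-crop (481,251) and side-crop (121,113).

```bash
python3 - <<'E'
from h import *
b=np.array([.4874,.2962]); q=q_of((*b,.1),AY)
env.reach([*b,.25],q); env.movel([*b,.10],.15)
h=env.movel([*b,.055],.02,guard=14); st("press %s"%h); env.hold(.4); st("held")
env.movel([*b,.10],.05); env.movel([*b,.3],.2)
env.reach([.40,-.10,.3],list(monitor.sense()["ee_rot"])); st("away")
t,s=grab("top"),grab("side")
p=lambda f,roi:blobs(f,"blue",8,roi)
print(p(t,(170,150,215,280)),p(s,(190,100,320,220)))
for c in("green","red","yellow"):
    a,k=blobs(t,c),blobs(s,c); print(c,a,k,tri(t,a[0][0],s,k[0][0])[0].round(4))
for nm,f in(("top",t),("side",s)): print(nm,proj(f,lidp(0,.17,.008)).round(1),proj(f,lidp(.065,.17,.008)).round(1))
cv2.imwrite("pics/end.png",s["frame"][:,:,::-1])
E
```

```text
press True t75.0 [0.4875 0.2962 0.071 ] gap -0.001 gf 4.0 F [-0.3 -1.5  7.5]
held t75.4 [0.4875 0.2962 0.071 ] gap -0.000 gf 4.2 F [-2.  -1.6  8.5]
away t78.8 [ 0.4003 -0.0995  0.3   ] gap -0.001 gf 0.0 F [-0.1 -0.4 -0.1]
[([186.6, 214.7], 176)] [([261.8, 170.4], 50), ([262.6, 179.6], 47)]
green [([83.1, 243.1], 142)] [([229.7, 137.4], 51)] [0.4876 0.2965 0.0752]
red [([377.5, 230.9], 203)] [([287.9, 305.3], 287)] [ 0.5019 -0.4118  0.0336]
yellow [([375.8, 230.9], 2063)] [([289.0, 312.5], 1900)] [ 0.5042 -0.4126  0.0079]
top [187.7 214.8] [186.5 214.2]
side [262.4 171.5] [262.1 168.2]
```

View pics/end.png

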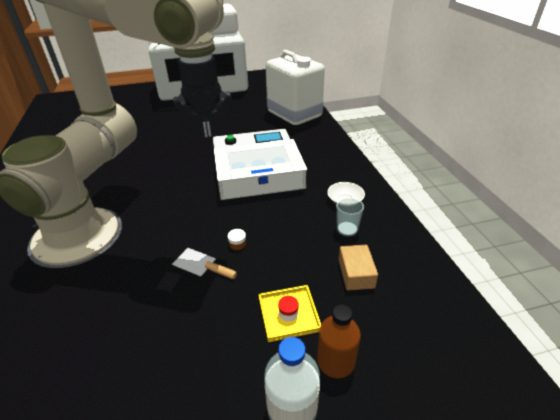

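The final view shows the lid flush with its tongue in the slot, the button up again, the spent jar upright in the tray at (288,309), and the bystanders untouched.

```bash
python3 -c "
from bench import job
print(job.hand_in())"
```

```text
the job is handed in; nothing more can be done
None
```

I handed the job in, and the last camera pictures show the work complete, though the judge returned no verdict: the spent jar stands in the tray, three sample jars are on the rail, the lid is shut past its catch, and the start button was pressed and released.

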